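# Put the drip plate and spout of the water dispenser back in place

## Robot

A 6-joint arm with a two-finger parallel gripper is mounted at the origin on the work surface. World frame = base frame: x ahead of the robot, y to its left, z up, the work surface at z = 0. Lengths are in m, angles in rad, forces in N, time in s.
With the tool pointing down it reaches from about 0.3 to 0.875 m from the base axis. Payload 6.4 kg.
Tool frame: the origin (TCP) lies at the very end of the fingers, on their centre line; the grasp point (between the pads) lies ctrl.pinch_z behind it (ctrl.pinch_z is the distance from the TCP to the grasp point, in m); y points along the fingers, z is the direction in which the jaws open and shut, and the axes are right-handed (so a half turn about y gives the same grasp; the last joint's range is limited). The gripper opens to 85 mm and grips with 20 to 120 N. Pads are 22 mm wide; open, the fingers measure 114 mm over their backs; the gripper's body (76 mm by 85 mm) begins 54 mm behind the grasp point. The pads swing forward as they close: fully open they stand 13 mm farther back than shut.
Start: joints at [0.904, 0.181, 1.607, -0, 1.354, -0.206], TCP at [0.256, 0.515, 0.231] pointing down, gripper open.
Joint ranges: [-2.99, 2.99], [-0.89, 2.07], [0.3, 2.58], [-1.14, 4.28], [0, 2.63], [-3.12, 3.12]. Speed limits (rad/s): [2.57, 2.57, 3.01, 3.14, 3.14, 3.14].

## Interface

Orientations are given as a unit quaternion [w, x, y, z].
In Python, from bench import ctrl gives the robot as it stands.
- The arm moves only by the shell command python3 -m pendant 'ROWS'. ROWS is JSON, one flat list of numbers, 7 for each row, row after row: the shift along the world's x, y, z in m, then the turn, a rotation vector about the world's x, y, z in degrees, then the finger opening in m, from 0 to 0.0854. In form: [tx, ty, tz, rx, ry, rz, hand, tx, ty, tz, rx, ry, rz, hand, ...]. A call has 1 to 12 rows; each row shifts and turns the commanded pose from where the row before left it; what a row does not reach is not made up. A row lasts 1/8 s, in which the tool goes at most 62.5 mm and 10.7 degrees, less where a joint would pass 70% of its speed; a pose out of reach is approached as far as the arm can. A call with a gripper value outside its range is refused whole. The fingers move at their own pace and stop on an object; the grip force is fixed at half the most. Time passes only in rows, so rows that do not move let the fingers close. It gives the time, the measured TCP pose, the force and the opening at its end, in the units of the state.
- ctrl.get_obs(): the state, without advancing time (a new reading comes with each control period).
- ctrl.camera(name): name is "scene" or "side" or "wrist"; returns the picture (420x560x3 uint8, red, green, blue); there is no depth.
- ctrl.camera_info(name): a dict with "fx", "fy", "cx", "cy" (pixels), "origin" and "rotation" of the camera in the world; the wrist camera has in their place "tool_from_camera" (4x4, takes a point from camera to tool coordinates, whose origin is the TCP and whose axes are the tool frame's). Camera axes: x right, y down, z forward; pixel columns grow to the right and rows downward; lengths in m; the calibration is good to about 2 mm. A picture is of the moment at which its call begins: read the wrist's pose just before it. camera_info takes no time and is no camera call.
- ctrl.hand_in(): hands the job in, once; it reports no verdict.
Trained networks look in the newest picture that a camera, given by its name, has taken for a name from the list of things; names that differ only in an ending like _2 or _b are one class to them, and where a whole thing is asked for, a point or a joint stands for the part that bears it (a point fixed in the world has none). Each returns a list of dicts, best first, with "score" (0 to 1); they miss things now and then, are a little off and sometimes report something else, mostly with a low value. They report only what shows in the picture. A call takes as long as a camera call. They do not tell look-alikes from the thing itself.
- ctrl.silhouettes(target, camera): "mask" (420x560 bool, what is visible of it) and "bbox" ([left, top, right, bottom] in pixels, round what is visible of it).
The state is a dict: "time_s": time; "q": joint angles; "dq": joint speeds; "joint_efforts": joint torques, N m; "eef_pos": TCP position; "eef_rot": TCP orientation; "wrist_force": force on the tool from outside, world axes, zero at the start; "torque": the same for the moment, N m; "opening": opening from 0.0 (shut) to 1.0 (fully open).
Only numpy, scipy, OpenCV 4.12 (cv2) and the standard library are available. Lean on these libraries where they do the work, as an engineer would, in place of code of your own. Each camera call takes 0.05 s, during which the arm holds its last target.

## Task

Put the countertop water dispenser back together after cleaning: push the steel drip plate up the ramp and over the blue lip so that it drops and lies flat in the pocket beyond, and press the spout tube straight down until it bottoms in its blue collet. Leave the mug, the soap bottle and the jar standing where they are.

Things in the scene. Friction and masses are not known exactly. Their poses are not given: they have to be found in the camera images.
- dispenser: White water dispenser, fixed. Origin: centre of its pocket, at counter height; x = push direction (ramp, blue lip, pocket, filter housing), z up. Pocket: black floor 4 mm above the counter, x -69 to +69, y -54 to +54 mm, walled 18 mm high on the sides (8 mm thick) and far end. Beyond it the filter housing, x 75 to 150, y -62 to +62, 80 mm high.
- ramp_foot (a point): Middle of the foot of the white ramp, at counter height, at x = -122 mm in the dispenser's frame. The ramp rises evenly along the dispenser's x to 12 mm at x = -77. Walls 18 mm high flank it as a funnel: inner faces at about y = -74 and +74 mm at the foot, narrowing to -54 and +54 at its top.
- lip (a point): Middle of the flat top of the blue lip between ramp and pocket, 12 mm above the counter (8 mm above the pocket floor); the lip is 8 mm wide, x = -77 to -69 mm in the dispenser's frame.
- plate: Loose steel drip plate, dark slots on top, 130 mm (its x) by 100 (its y), 12 thick, about 0.3 kg, too wide to grasp. Origin: centre of the underside. Starts flat on the counter before the ramp, its x within 0.35 rad of the dispenser's x, up to 40 mm off the dispenser's axis to either side. The pocket leaves 4 mm on every side; when home its underside is 4 mm above the counter.
- spout (a joint): How far the spout tube is pushed into its blue collet, m: 0 fully proud, 0.022 bottomed (home); starts at 0 to 0.008. It slides straight down only, stays where it is left and resists with about 9 N all the way. An orange band on the tube, 22 mm tall, vanishes into the collet as it goes home.
- spout_top (a point): Centre of the flat top of the spout's grey round cap (38 mm across), on the tube's axis, at x = 110, y = 0 in the dispenser's frame; 215 mm above the counter when fully proud, 193 when home. From the cap a 13 mm tube reaches 75 mm back over the pocket (dispenser's -x), 13 mm below the cap's top, its end turned down by 22 mm.
- mug: Blue ceramic mug, loose bystander, 80 mm across, 95 mm high; origin under its centre.
- soap: Amber soap bottle, loose bystander, 60 mm across, 160 mm high; origin under its centre.
- jar: Glass jar with steel cap, loose bystander, 80 mm across, 110 mm high; origin under its centre.
There are look-alikes about, which are no part of the job. Of the things like the plate, leave any that is orange, pink or yellow; of the rest the smaller one is meant.

How it is judged:
At the end, for the whole second after the job is handed in: The plate lies at rest flat in the pocket (centre within 7 mm of the pocket's centre along each axis, underside under 6 mm above the counter, tilt under 0.03 rad, its length along the dispenser's x within 0.12 rad) and the spout is pushed in more than 20 mm of its 22 mm (x of plate in the frame of dispenser between -0.007 and 0.007 m and y of plate in the frame of dispenser between -0.007 and 0.007 m and z of plate in the frame of dispenser below 0.006 m and angle between plate's own z axis and vertical below 0.03 rad and angle between the x axis of plate and the x axis of dispenser, either way round below 0.12 rad and linear speed of plate below 0.02 m/s and value of joint spout above 0.02 m); the robot touches nothing.
It fails at once if the mug is moved more than 25 mm or tipped (distance of mug from where it was at the start of the episode above 0.025 m or angle between mug's own z axis and vertical above 0.4 rad).
It fails at once if the soap bottle is moved more than 25 mm or tipped (distance of soap from where it was at the start of the episode above 0.025 m or angle between soap's own z axis and vertical above 0.4 rad).
It fails at once if the jar is moved more than 25 mm or tipped (distance of jar from where it was at the start of the episode above 0.025 m or angle between jar's own z axis and vertical above 0.4 rad).
It also fails if it takes over 72 s, if anything falls off the work surface, if the arm or the gripper's body presses on something with over 40 N, if the wrist force passes 120 N, or if a joint passes its speed limit or range.

## Working session

There is one attempt and no reset: what is moved stays moved. The work goes in short steps, Python scripts to look and compute and a shell command to move; the robot and the scene stay as the last step left them, time stands still between calls to the robot, and variables do not carry over. Pictures are saved under pics/ and viewed, and the job is handed in when it is done.

```bash
mkdir -p pics; ls; python3 - <<'E'
from bench import ctrl
import cv2
for n in ("scene","side","wrist"):
    im=ctrl.camera(n); cv2.imwrite(f"pics/{n}0.png",im[:,:,::-1])
    i=ctrl.camera_info(n); print(n,i)
o=ctrl.get_obs(); print(o, ctrl.pinch_z)
E
```

```text
pics
scene {'fx': 516.5422316550621, 'fy': 516.5422316550621, 'cx': 274.52621112553663, 'cy': 199.48043056580448, 'origin': array([1.01525462, 0.48471846, 1.18914988]), 'rotation': array([-0.10845305,  0.38166107,  0.8844141 , -0.24573251])}
side {'fx': 446.91459583724924, 'fy': 446.91459583724924, 'cx': 279.32698282263004, 'cy': 205.91517331539583, 'origin': array([ 0.37160791, -0.80886073,  1.0882195 ]), 'rotation': array([-0.35789904,  0.926913  , -0.10841977,  0.03139624])}
wrist {'fx': 333.14281882325787, 'fy': 333.14281882325787, 'cx': 271.61860094432296, 'cy': 215.4010605408059, 'tool_from_camera': array([[ 4.29175186e-04,  9.63222843e-01,  2.68703500e-01,
        -6.94275672e-02],
       [-2.72103545e-04, -2.68703402e-01,  9.63222927e-01,
        -1.43099463e-01],
       [ 9.99999871e-01, -4.86506553e-04,  1.46775518e-04,
         8.89843155e-04],
       [ 0.00000000e+00,  0.00000000e+00,  0.00000000e+00,
         1.00000000e+00]])}
{'time_s': 0.15, 'q': array([ 9.03701139e-01,  1.81387255e-01,  1.60775760e+00, -3.12632373e-05,
        1.35380026e+00, -2.06304470e-01]), 'dq': array([-0.00133062, -0.00160467, -0.00515857,  0.00057163, -0.00011698,
        0.00104762]), 'joint_efforts': array([ 1.83692071e-03, -4.45261860e+01, -3.51694751e+01, -1.37443294e-04,
        5.81857181e-03, -1.48582876e-05]), 'eef_pos': array([0.25540991, 0.51469631, 0.23059164]), 'eef_rot': array([-0.68798486,  0.68886057, -0.16166674,  0.16128182]), 'wrist_force': array([-0.75371496,  0.11443092, -0.4454238 ]), 'torque': array([ 0.04339191,  0.02970021, -0.01211364]), 'opening': 1.0005731291865059} 0.0187
```

View pics/scene0.png

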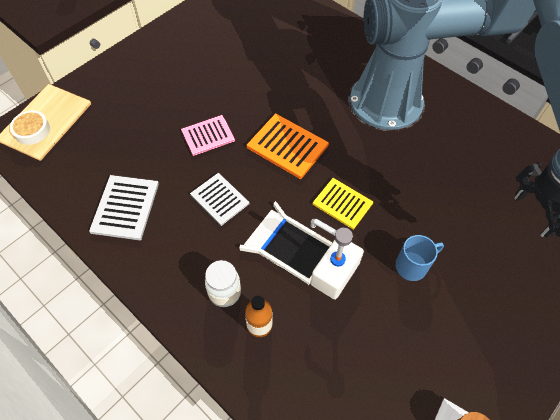

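View pics/side0.png

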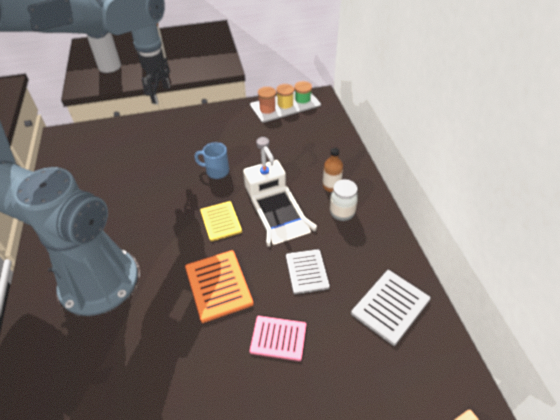

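View pics/wrist0.png

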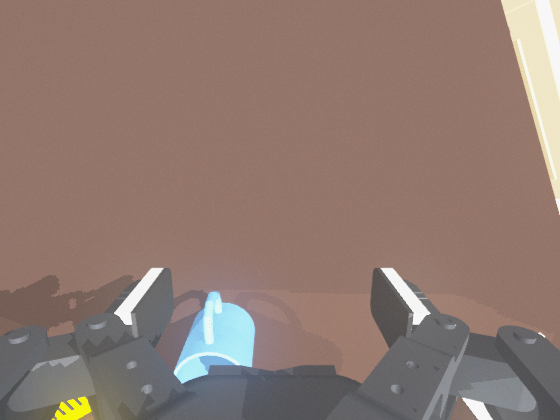

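The scene camera shows these plate-like things:
- pink at (208,134)
- orange at (288,145)
- yellow at (343,202)
- large white at (125,207)
- small white at (220,198)

By the description I want the smaller white one at (220,198), which is at (307,271) in the side view. I'll check that with a close crop and a size measurement.

```bash
cat > h.py <<'E'
import numpy as np, cv2
from scipy.spatial.transform import Rotation as R
from bench import ctrl
def Rq(q): return R.from_quat([q[1],q[2],q[3],q[0]]).as_matrix()
def cam(n,obs=None):
    i=ctrl.camera_info(n); K=(i['fx'],i['fy'],i['cx'],i['cy'])
    if n=='wrist':
        T=np.array(i['tool_from_camera']); Rt=Rq(obs['eef_rot'])
        return K,Rt@T[:3,:3],Rt@T[:3,3]+obs['eef_pos']
    return K,Rq(i['rotation']),np.array(i['origin'])
def proj(c,P):
    K,M,o=c; p=(np.atleast_2d(P)-o)@M
    return np.c_[K[0]*p[:,0]/p[:,2]+K[2],K[1]*p[:,1]/p[:,2]+K[3]]
def back(c,uv,z):
    K,M,o=c; uv=np.atleast_2d(uv).astype(float)
    d=np.c_[(uv[:,0]-K[2])/K[0],(uv[:,1]-K[3])/K[1],np.ones(len(uv))]@M.T
    return o+d*((z-o[2])/d[:,2])[:,None]
E
python3 - <<'E'
from h import *
for n in ("scene","side"):
    im=ctrl.camera(n); c=cam(n)
    for t in ("plate","dispenser","mug","soap","jar","spout"):
        for s in ctrl.silhouettes(t,n):
            m=s['mask'].astype(np.uint8); cs=max(cv2.findContours(m,cv2.RETR_EXTERNAL,cv2.CHAIN_APPROX_NONE)[0],key=len)[:,0]
            b=s['bbox']; line=f"{n} {t} {s['score']:.2f} {b}"
            if t=="plate":
                w=back(c,cs,0.012)[:,:2].astype(np.float32); r=cv2.minAreaRect(w); line+=f" c={np.round(r[0],4)} sz={np.round(r[1],4)} a={r[2]:.1f}"
            if t in("mug","soap","jar"):
                line+=f" base~{np.round(back(c,[(b[0]+b[2])/2,b[3]-8],0)[0],3)}"
            print(line)
    cv2.imwrite(f"pics/{n}1.png",im[:,:,::-1])
im=cv2.imread("pics/scene1.png")[150:310,170:390]; cv2.imwrite("pics/crop1.png",cv2.resize(im,None,fx=3.6,fy=3.6,interpolation=cv2.INTER_CUBIC))
im=cv2.imread("pics/side1.png")[120:310,200:370]; cv2.imwrite("pics/crop2.png",cv2.resize(im,None,fx=3.1,fy=3.1,interpolation=cv2.INTER_CUBIC))
E
```

```text
scene plate 0.90 [192.2, 172.0, 252.9, 224.7] c=[ 0.5924 -0.1106] sz=[0.1354 0.1036] a=86.2
scene plate 0.90 [314.6, 175.0, 369.2, 231.0] c=[0.3778 0.1381] sz=[0.1089 0.1342] a=6.6
scene plate 0.81 [88.3, 178.4, 158.0, 239.5] c=[ 0.7806 -0.272 ] sz=[0.1838 0.1408] a=35.0
scene plate 0.65 [181.9, 113.9, 237.3, 157.1] c=[ 0.467  -0.2876] sz=[0.1039 0.1312] a=68.7
scene plate 0.63 [247.5, 112.8, 327.4, 177.7] c=[ 0.3361 -0.099 ] sz=[0.1544 0.1909] a=7.9
scene dispenser 0.75 [241.5, 200.2, 363.4, 299.5]
scene mug 0.69 [396.6, 234.3, 442.8, 282.8] base~[0.4   0.406 0.   ]
scene soap 0.74 [245.1, 296.4, 274.5, 335.8] base~[0.767 0.211 0.   ]
scene jar 0.70 [205.9, 261.8, 241.9, 308.0] base~[0.778 0.101 0.   ]
scene spout 0.70 [309.3, 219.7, 355.7, 259.3]
side plate 0.84 [250.3, 315.1, 305.1, 361.3] c=[ 0.4647 -0.2973] sz=[0.1036 0.1312] a=67.2
side plate 0.72 [194.1, 144.7, 228.6, 176.2] c=[0.3811 0.422 ] sz=[0.1937 0.1152] a=86.9
side plate 0.71 [354.2, 267.1, 430.2, 344.4] c=[ 0.7793 -0.2767] sz=[0.1852 0.1395] a=34.9
side plate 0.67 [185.8, 251.1, 252.0, 320.5] c=[ 0.3366 -0.1014] sz=[0.1471 0.1963] a=8.0
side plate 0.64 [201.9, 202.9, 242.2, 235.8] c=[0.3755 0.1316] sz=[0.1031 0.1387] a=7.0
side dispenser 0.87 [244.1, 133.4, 314.8, 242.4]
side mug 0.85 [196.5, 143.0, 229.8, 179.8] base~[0.38  0.369 0.   ]
side soap 0.78 [323.7, 147.8, 341.3, 191.1] base~[0.771 0.213 0.   ]
side jar 0.62 [328.9, 179.4, 357.2, 222.1] base~[0.762 0.07  0.   ]
side spout 0.51 [256.6, 135.3, 271.6, 168.6]
```

View pics/crop1.png

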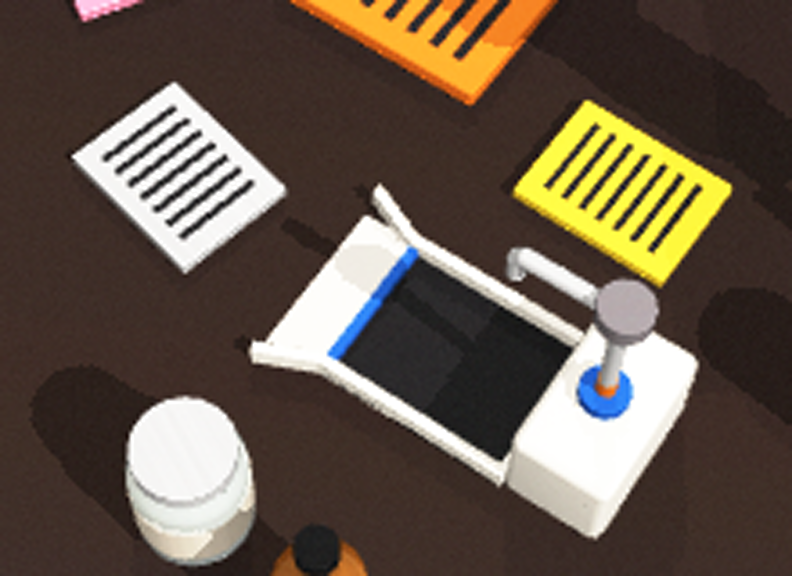

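View pics/crop2.png

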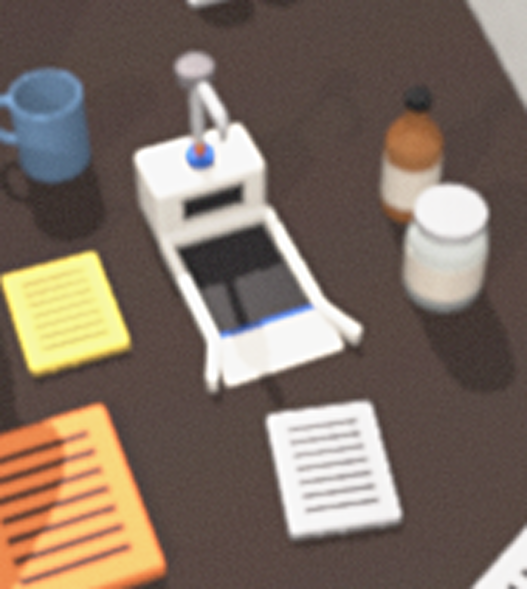

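The small white plate measures about 135 x 104 mm, so the choice is confirmed. The large one is 184 x 140 mm. Next I fit the dispenser and plate poses to the masks in both views.

```bash
cat > fit.py <<'E'
from h import *
from scipy.optimize import minimize
def box(x0,x1,y0,y1,z0,z1): return np.array([[x,y,z] for x in(x0,x1) for y in(y0,y1) for z in(z0,z1)])/1000.
def dpieces():
    P=[box(75,150,-62,62,0,80),box(-77,75,-62,62,0,4),box(-77,77,54,62,0,18),box(-77,77,-62,-54,0,18)]
    P.append(np.array([[-122,-74,0],[-122,74,0],[-77,54,12],[-77,-54,12],[-69,54,12],[-69,-54,12]])/1000.)
    for s in(1,-1):
        P.append(np.array([[x,s*y,z] for x,y in((-122,74),(-122,82),(-77,54),(-77,62)) for z in(0,18)])/1000.)
    return P
def xf(p,P,z=0):
    c,s=np.cos(p[2]),np.sin(p[2]); return np.c_[p[0]+c*P[:,0]-s*P[:,1],p[1]+s*P[:,0]+c*P[:,1],P[:,2]+z]
S=3
def render(c,p,pieces,sh=(420,560)):
    m=np.zeros((sh[0]*S,sh[1]*S),np.uint8)
    for P in pieces:
        uv=(proj(c,xf(p,P))*S+S/2).astype(np.float32); cv2.fillConvexPoly(m,cv2.convexHull(uv).round().astype(np.int32),1)
    return m
def fit(obsv,pieces,p0):
    big=[(c,cv2.resize(m.astype(np.uint8),None,fx=S,fy=S,interpolation=cv2.INTER_NEAREST)) for c,m in obsv]
    def f(p):
        e=0
        for c,m in big:
            r=render(c,p,pieces); e+=1-(r&m).sum()/max(1,(r|m).sum())
        return e
    best=None
    for k in range(3):
        r=minimize(f,p0,method='Nelder-Mead',options=dict(initial_simplex=np.array(p0)+np.array([[0,0,0],[.02,0,0],[0,.02,0],[0,0,.1]])/(k+1),xatol=1e-4,fatol=1e-5)); p0=r.x
    return r.x,r.fun
PL=[box(-65,65,-50,50,0,12)]
E
python3 - <<'E'
from fit import *
D={};Pm={}
for n in("scene","side"):
    im=ctrl.camera(n); c=cam(n)
    D[n]=(c,ctrl.silhouettes("dispenser",n)[0]['mask'])
    for s in ctrl.silhouettes("plate",n):
        ctr=back(c,[np.argwhere(s['mask'])[:,::-1].mean(0)],.012)[0][:2]
        if np.hypot(*(ctr-[.592,-.11]))<.04: Pm[n]=(c,s['mask'])
d0=[.57,.12,1.4]
for ks in(["scene"],["side"],["scene","side"]):
    print(ks,fit([D[k] for k in ks],dpieces(),d0))
    if all(k in Pm for k in ks): print('  plate',fit([Pm[k] for k in ks],PL,[.592,-.111,1.5]))
d,_=fit(list(D.values()),dpieces(),d0)
p,_=fit(list(Pm.values()),PL,[.592,-.111,1.5])
np.save('d.npy',d);np.save('p.npy',p)
for n in("scene","side"):
    im=ctrl.camera(n)[:,:,::-1].copy(); im=cv2.resize(im,None,fx=4,fy=4)
    for q,ps in((d,dpieces()),(p,PL)):
        for P in ps: cv2.polylines(im,[cv2.convexHull((proj(D[n][0],xf(q,P))*4+2).astype(np.float32)).astype(int)],True,(0,0,255),1)
    for z in(.215,.207,.193):
        u=proj(D[n][0],xf(d,np.array([[.11,0,z]])))[0]*4+2; cv2.circle(im,tuple(u.astype(int)),3,(0,255,0),-1)
    u=(proj(D[n][0],[[d[0],d[1],0]])[0]*4).astype(int)
    cv2.imwrite(f"pics/fit_{n}.png",im[max(0,u[1]-330):u[1]+260,max(0,u[0]-480):u[0]+300])
E
```

```text
['scene'] (array([0.55822064, 0.13908284, 1.73434875]), np.float64(0.08561151079136686))
  plate (array([ 0.58965611, -0.11418343,  1.5304907 ]), np.float64(0.06597450387698778))
['side'] (array([0.55992274, 0.13976087, 1.73094245]), np.float64(0.09888747714524782))
['scene', 'side'] (array([0.55911195, 0.1395736 , 1.73364049]), np.float64(0.18589269034004563))
```

View pics/fit_scene.png

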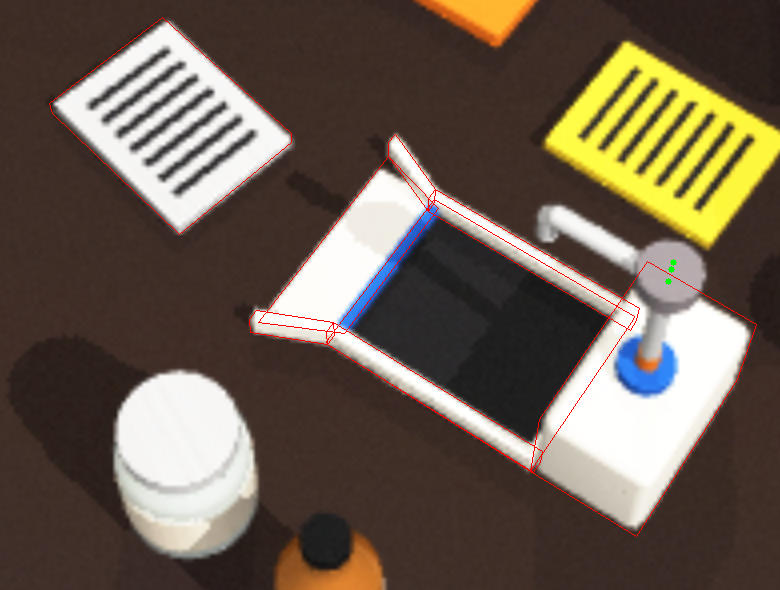

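View pics/fit_side.png

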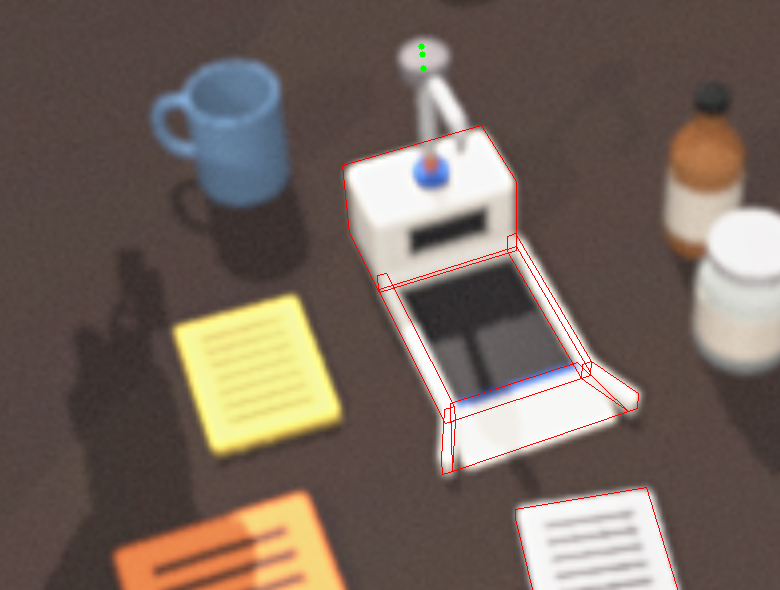

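The overlay matches the image in both views: lip, ramp, walls and housing all line up. Plate corners also match. Now I compute the approach in world axes, plus a dispenser-frame helper.

```bash
cat >> fit.py <<'E'
def toolyaw(o):
    M=Rq(o['eef_rot']); return np.arctan2(M[1,0],M[0,0]), M[2,1]
def toD(d,xyz):
    c,s=np.cos(d[2]),np.sin(d[2]); v=np.array(xyz)[:2]-d[:2]; return np.array([c*v[0]+s*v[1],-s*v[0]+c*v[1]])
def toW(d,xy):
    c,s=np.cos(d[2]),np.sin(d[2]); return np.array([d[0]+c*xy[0]-s*xy[1],d[1]+s*xy[0]+c*xy[1]])
E
python3 - <<'E'
from fit import *
d=np.load('d.npy'); c=cam('side'); im=ctrl.camera('side')
c2=cam('scene'); im=ctrl.camera('scene')
ob=[]
for n in('side','scene'):
    cc=cam(n)
    for s in ctrl.silhouettes('plate',n):
        ctr=back(cc,[np.argwhere(s['mask'])[:,::-1].mean(0)],.012)[0][:2]
        if np.hypot(*(ctr-[.592,-.11]))<.04: ob.append((cc,s['mask'])); print(n,fit([ob[-1]],PL,[.59,-.114,1.53]))
p,_=fit(ob,PL,[.59,-.114,1.53]); print('plate',p,'in D',toD(d,p),p[2]-d[2]); np.save('p.npy',p)
o=ctrl.get_obs(); print(o['eef_pos'],np.degrees(toolyaw(o)[0]),Rq(o['eef_rot']).round(3).tolist())
u=np.array([np.cos(p[2]),np.sin(p[2])]); t=p[:2]-.106*u
print('pre tcp',t,'yaw',np.degrees(p[2]),'delta',t-o['eef_pos'][:2],'dyaw',np.degrees(p[2]-toolyaw(o)[0]))
print('spout',toW(d,[.11,0]),'disp',d,np.degrees(d[2]), o['time_s'])
E
```

```text
side (array([ 0.59145713, -0.1126541 ,  1.50448409]), np.float64(0.04640210006176648))
scene (array([ 0.58984404, -0.11274689,  1.50878337]), np.float64(0.038476337052712584))
plate [ 0.59026959 -0.11280906  1.4989578 ] in D [-0.25409512  0.01017221] -0.23468268631456124
[0.25565023 0.51504703 0.23128288] -26.401181948303886 [[0.896, -0.0, 0.445], [-0.445, -0.0, 0.896], [-0.0, -1.0, -0.0]]
pre tcp [ 0.58266125 -0.21853565] yaw 85.8839558893827 delta [ 0.32701103 -0.73358268] dyaw 112.2851378376866
spout [0.54127816 0.24811832] disp [0.55911195 0.1395736  1.73364049] 99.33028333999967 1.45
```

The forward-facing tool yaw would sit at the last joint's limit. I'll use the half-turned grasp instead (yaw −94°), which needs a turn of −67.7°.

```bash
python3 -m pendant '[0,0,0.05,0,0,0,0.06, 0.025,-0.05,0.01,0,0,-6,0.06, 0.025,-0.05,0.01,0,0,-6,0.06, 0.025,-0.055,0,0,0,-6,0.06, 0.025,-0.055,0,0,0,-6,0.06, 0.025,-0.055,0,0,0,-6,0.06, 0.025,-0.055,0,0,0,-6,0.06, 0.025,-0.055,0,0,0,-6,0.06, 0.025,-0.055,0,0,0,-6,0.06, 0.025,-0.055,0,0,0,-6,0.06, 0.025,-0.055,0,0,0,-6,0.06, 0.025,-0.055,0,0,0,-6,0.06]'
```

```text
time_s: 2.95
eef_pos: [0.5313, -0.082, 0.3015]
eef_rot: [-0.489, 0.488, -0.511, 0.511]
wrist_force: [1.0, 0.1, -0.1]
opening: 0.699
```

```bash
python3 - <<'E'
from fit import *
o=ctrl.get_obs(); p=np.load('p.npy')
print(o['eef_pos'],np.degrees(toolyaw(o)[0]),o['opening'],o['q'].round(2)); print(np.array([.5827,-.2185])-o['eef_pos'][:2], -94.1-np.degrees(toolyaw(o)[0]))
E
```

```text
[ 0.53127093 -0.08197118  0.30153293] -92.61953874970635 0.6993851868000681 [-0.37  0.04  1.62  0.    1.48 -0.33]
[ 0.05142907 -0.13652882] -1.4804612502936436
```

```bash
python3 -m pendant '[0.02,-0.05,0,0,0,-0.7,0.06, 0.02,-0.05,-0.02,0,0,-0.8,0.06, 0.011,-0.037,-0.04,0,0,0,0.06, 0,0,-0.06,0,0,0,0.06, 0,0,-0.06,0,0,0,0.06, 0,0,-0.06,0,0,0,0.06, 0,0,-0.03,0,0,0,0.06, 0,0,0,0,0,0,0.06]'
python3 - <<'E'
from fit import *
o=ctrl.get_obs();print(o['eef_pos'],np.degrees(toolyaw(o)[0]),o['wrist_force'],o['time_s'])
im=ctrl.camera('wrist'); im2=ctrl.camera('side')
cv2.imwrite('pics/w2.png',im[:,:,::-1]); cv2.imwrite('pics/s2.png',cv2.resize(im2[200:400,180:440,::-1],None,fx=2.8,fy=2.8))
E
```

```text
time_s: 3.95
eef_pos: [0.5794, -0.2157, 0.0282]
eef_rot: [0.482, -0.483, 0.519, -0.515]
wrist_force: [0.5, -0.2, 0.9]
opening: 0.702
[ 0.57941612 -0.2156567   0.028211  ] -93.90600940790759 [ 0.50714237 -0.16161135  0.90962684] 3.95
```

View pics/w2.png

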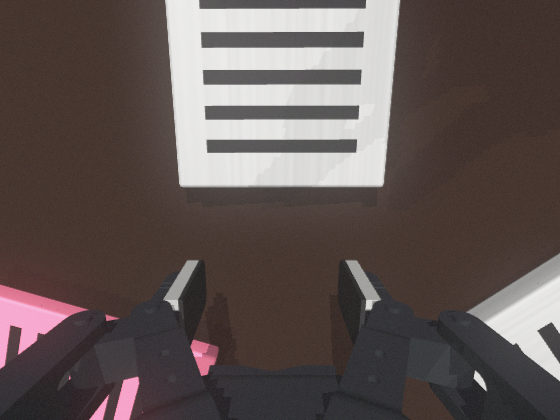

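View pics/s2.png

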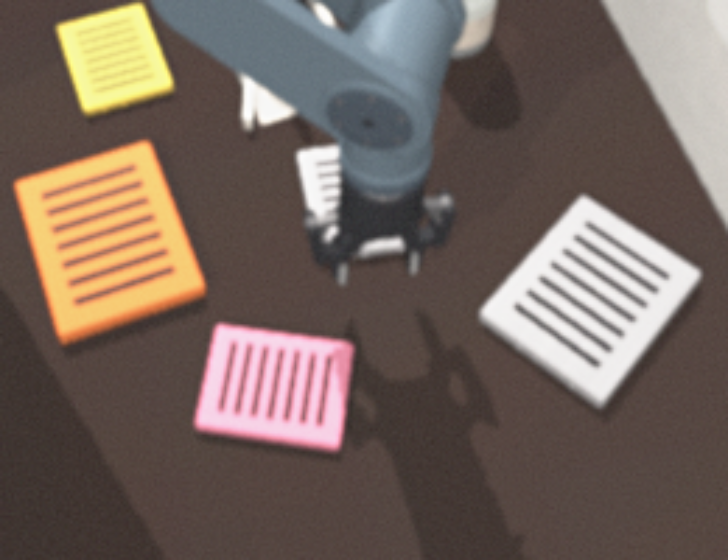

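The plate's trailing edge at row 185 (columns 180–383) lies square to the fingers (pads at columns 185–360). The plate is about 4–5 mm to the image right, which is world +x. I'll correct x, then feel for the counter with the fingertips.

```bash
python3 -m pendant '[0.004,0,-0.012,0,0,0,0.06, 0,0,-0.008,0,0,0,0.06, 0,0,0,0,0,0,0.06]'; for i in 1; do python3 -m pendant '[0,0,-0.003,0,0,0,0.06, 0,0,0,0,0,0,0.06]'; python3 -m pendant '[0,0,-0.002,0,0,0,0.06, 0,0,0,0,0,0,0.06]';python3 -m pendant '[0,0,-0.001,0,0,0,0.06, 0,0,0,0,0,0,0.06]'; done
```

```text
time_s: 4.42
eef_pos: [0.5853, -0.2166, 0.0107]
eef_rot: [0.483, -0.483, 0.517, -0.516]
wrist_force: [0.2, 0.2, 0.0]
opening: 0.699
time_s: 4.68
eef_pos: [0.5856, -0.2169, 0.0082]
eef_rot: [0.483, -0.483, 0.517, -0.517]
wrist_force: [0.2, 0.1, 0.2]
opening: 0.701
time_s: 4.92
eef_pos: [0.5856, -0.2169, 0.0062]
eef_rot: [0.483, -0.483, 0.517, -0.517]
wrist_force: [1.1, -0.0, -0.8]
opening: 0.704
time_s: 5.18
eef_pos: [0.5856, -0.2169, 0.0052]
eef_rot: [0.483, -0.483, 0.517, -0.517]
wrist_force: [0.3, -0.4, 0.9]
opening: 0.706
```

```bash
python3 -m pendant '[0,0,-0.002,0,0,0,0.06, 0,0,0,0,0,0,0.06]'; python3 -m pendant '[0,0,-0.002,0,0,0,0.06, 0,0,0,0,0,0,0.06]';python3 -m pendant '[0,0,-0.001,0,0,0,0.06, 0,0,0,0,0,0,0.06]'
```

```text
time_s: 5.42
eef_pos: [0.5855, -0.2168, 0.0031]
eef_rot: [0.483, -0.483, 0.517, -0.517]
wrist_force: [-0.6, -0.6, 1.1]
opening: 0.704
time_s: 5.68
eef_pos: [0.5855, -0.2169, 0.0011]
eef_rot: [0.483, -0.483, 0.517, -0.517]
wrist_force: [-0.5, 0.8, -0.4]
opening: 0.7
time_s: 5.92
eef_pos: [0.5856, -0.2169, 0.0002]
eef_rot: [0.483, -0.483, 0.517, -0.517]
wrist_force: [-0.1, -0.4, 0.4]
opening: 0.707
```

```bash
python3 -m pendant '[0,0,-0.002,0,0,0,0.06, 0,0,0,0,0,0,0.06]'; python3 -m pendant '[0,0,-0.001,0,0,0,0.06, 0,0,0,0,0,0,0.06]';python3 -m pendant '[0,0,-0.001,0,0,0,0.06, 0,0,0,0,0,0,0.06]'
```

```text
time_s: 6.18
eef_pos: [0.5855, -0.2169, -0.0019]
eef_rot: [0.483, -0.483, 0.517, -0.517]
wrist_force: [0.6, -0.6, -0.1]
opening: 0.701
time_s: 6.42
eef_pos: [0.5856, -0.2169, -0.0028]
eef_rot: [0.483, -0.483, 0.517, -0.517]
wrist_force: [-0.2, -0.5, 0.1]
opening: 0.698
time_s: 6.68
eef_pos: [0.5856, -0.2169, -0.0038]
eef_rot: [0.483, -0.483, 0.517, -0.517]
wrist_force: [-0.3, -0.5, -0.2]
opening: 0.701
```

```bash
python3 -m pendant '[0,0,-0.001,0,0,0,0.06, 0,0,0,0,0,0,0.06]'; python3 -m pendant '[0,0,-0.001,0,0,0,0.06, 0,0,0,0,0,0,0.06]'
```

```text
time_s: 6.92
eef_pos: [0.5856, -0.2169, -0.0048]
eef_rot: [0.483, -0.483, 0.517, -0.517]
wrist_force: [0.1, -0.6, -0.1]
opening: 0.698
time_s: 7.18
eef_pos: [0.5858, -0.217, -0.005]
eef_rot: [0.483, -0.483, 0.517, -0.517]
wrist_force: [-2.2, -0.0, 5.1]
opening: 0.7
```

Contact at TCP z ≈ −0.005, so the tips stand 5 mm behind the TCP. Next I work out the pushing arc.

```bash
python3 - <<'E'
from fit import *
d=np.load('d.npy'); o=ctrl.get_obs(); print(o['eef_pos'],np.degrees(toolyaw(o)[0]))
x0,y0,a0=-.254,.0102,-.2305; R_=y0/(1-np.cos(a0)); print('R',R_)
prev=o['eef_pos'][:2]
for i in range(0,12):
    a=a0*(1-min(i,11)/11); x=x0+R_*(np.sin(a)-np.sin(a0)); y=R_*(1-np.cos(a))
    w=toW(d,[x-.076*np.cos(a),y-.076*np.sin(a)]); print(i,np.round([x,y],4),w.round(4),(w-prev).round(4)); prev=w
E
```

```text
[ 0.58575208 -0.21699136 -0.00500368] -93.8956731509852
R 0.38566658112492846
0 [-0.254   0.0102] [ 0.5851 -0.1885] [-0.0007  0.0284]
1 [-0.2461  0.0084] [ 0.5871 -0.1806] [0.0021 0.008 ]
2 [-0.2382  0.0068] [ 0.589  -0.1726] [0.0019 0.008 ]
3 [-0.2302  0.0054] [ 0.5907 -0.1645] [0.0017 0.0081]
4 [-0.2223  0.0041] [ 0.5923 -0.1564] [0.0015 0.0081]
5 [-0.2143  0.003 ] [ 0.5937 -0.1483] [0.0014 0.0081]
6 [-0.2062  0.0021] [ 0.5949 -0.1401] [0.0012 0.0081]
7 [-0.1982  0.0014] [ 0.5959 -0.132 ] [0.001  0.0082]
8 [-0.1901  0.0008] [ 0.5968 -0.1238] [0.0009 0.0082]
9 [-0.182   0.0003] [ 0.5975 -0.1156] [0.0007 0.0082]
10 [-1.74e-01  1.00e-04] [ 0.598  -0.1073] [0.0005 0.0082]
11 [-0.1659  0.    ] [ 0.5983 -0.0991] [0.0003 0.0082]
```

```bash
python3 -m pendant '[0,0,0.003,0,0,0,0.06, 0,0.01,0,0,0,0,0.06, 0,0.01,0,0,0,0,0.06, 0,0.008,0,0,0,0,0.06, 0.002,0.008,0,0,0,1.2,0.06, 0.002,0.008,0,0,0,1.2,0.06, 0.0017,0.008,0,0,0,1.2,0.06, 0.0015,0.008,0,0,0,1.2,0.06, 0.0014,0.008,0,0,0,1.2,0.06, 0,0,0,0,0,0,0.06]'
python3 - <<'E'
from fit import *
d=np.load('d.npy');o=ctrl.get_obs();print(o['eef_pos'],np.degrees(toolyaw(o)[0]),toD(d,o['eef_pos']))
im=ctrl.camera('wrist');cv2.imwrite('pics/w3.png',im[:,:,::-1])
im=ctrl.camera('scene');cv2.imwrite('pics/sc3.png',cv2.resize(im[100:310,150:400,::-1],None,fx=2.8,fy=2.8))
E
```

```text
time_s: 8.43
eef_pos: [0.5944, -0.1481, -0.0027]
eef_rot: [0.509, -0.509, 0.491, -0.49]
wrist_force: [-0.1, -0.2, 0.5]
opening: 0.702
[ 0.5943776  -0.14807643 -0.00268665] -87.83427023045658 [-0.28956192  0.01183629]
```

View pics/w3.png

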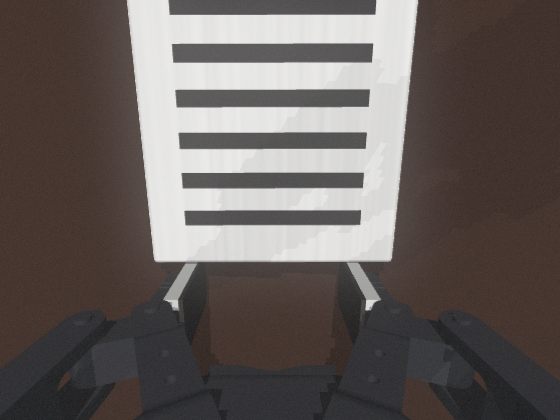

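View pics/sc3.png

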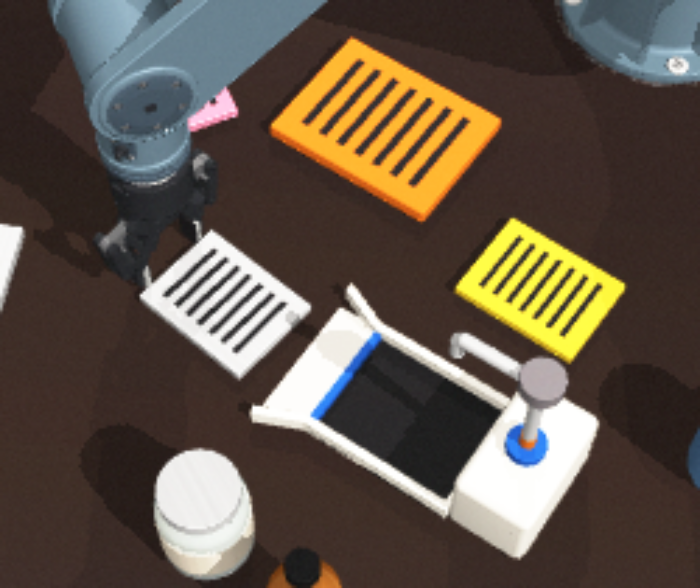

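The plate lies flush on both fingers, with its edge at row 262 and columns 155–391, centred. I'll finish the arc.

```bash
python3 -m pendant '[0.0012,0.008,0,0,0,1.2,0.06, 0.001,0.008,0,0,0,1.2,0.06, 0.0009,0.008,0,0,0,1.2,0.06, 0.0007,0.008,0,0,0,1.2,0.06, 0.0005,0.008,0,0,0,1.2,0.06, 0.0002,0.008,0,0,0,1.2,0.06, 0,0,0,0,0,0,0.06]'
python3 - <<'E'
from fit import *
d=np.load('d.npy');o=ctrl.get_obs();print(o['eef_pos'],np.degrees(toolyaw(o)[0]),toD(d,o['eef_pos']))
im=ctrl.camera('wrist');cv2.imwrite('pics/w4.png',im[:,:,::-1])
im=ctrl.camera('scene');cv2.imwrite('pics/sc4.png',cv2.resize(im[150:310,190:390,::-1],None,fx=3.5,fy=3.5))
x=-.166
for x in(-.166,-.06,-.012,-.001): print(x,toW(d,[x-.076,0]))
E
```

```text
time_s: 9.4
eef_pos: [0.5985, -0.0998, -0.0029]
eef_rot: [0.539, -0.539, 0.458, -0.457]
wrist_force: [-0.1, 0.1, -0.3]
opening: 0.701
[ 0.59851176 -0.09983271 -0.0028784 ] -80.63611464476723 [-2.42626707e-01 -6.47070070e-05]
-0.166 [ 0.5983463  -0.09922478]
-0.06 [0.58116101 0.00537286]
-0.012 [0.57337899 0.05273782]
-0.001 [0.57159561 0.0635923 ]
```

View pics/w4.png

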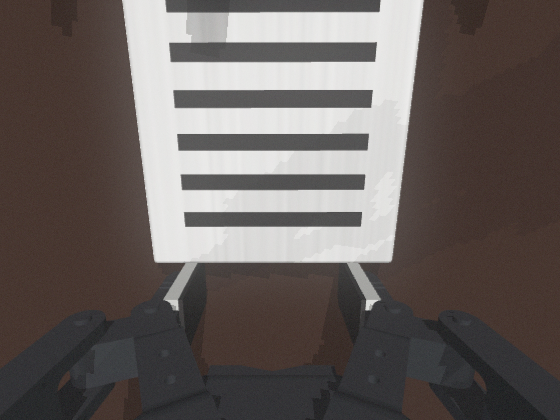

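View pics/sc4.png

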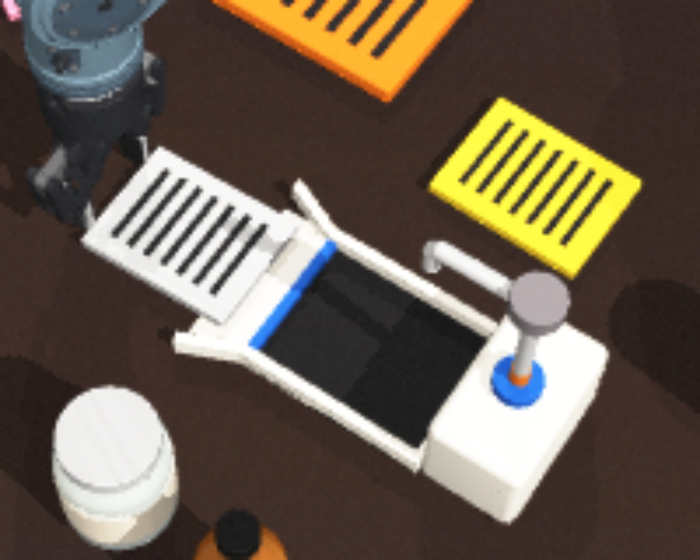

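The plate is square and centred on the ramp (plate x ≈ −0.167, y ≈ 0). I'll push straight up the ramp, leaning the tool back by 8° on the way.

```bash
python3 -m pendant '[-0.0016,0.0099,0.0005,1.97,0.32,0,0.06, -0.0016,0.0099,0.0005,1.97,0.32,0,0.06, -0.0016,0.0099,0.0005,1.97,0.32,0,0.06, -0.0016,0.0099,0,1.97,0.32,0,0.06, -0.0016,0.0099,0,0,0,0,0.06, -0.0016,0.0099,0,0,0,0,0.06, -0.0016,0.0099,0,0,0,0,0.06, -0.0016,0.0099,0,0,0,0,0.06, 0,0,0,0,0,0,0.06]'
python3 - <<'E'
from fit import *
d=np.load('d.npy');o=ctrl.get_obs();print(o['eef_pos'],np.degrees(toolyaw(o)[0]),toD(d,o['eef_pos']),Rq(o['eef_rot']).round(3).tolist())
im=ctrl.camera('wrist');cv2.imwrite('pics/w5.png',im[:,:,::-1])
im=ctrl.camera('scene');cv2.imwrite('pics/sc5.png',cv2.resize(im[150:310,190:390,::-1],None,fx=3.5,fy=3.5))
E
```

```text
time_s: 10.62
eef_pos: [0.5855, -0.0204, -0.0012]
eef_rot: [0.57, -0.506, 0.494, -0.419]
wrist_force: [-0.4, -1.0, -0.3]
opening: 0.702
[ 0.58554241 -0.02037729 -0.00124253] -80.62742613711463 [-1.62119812e-01 -1.48685614e-04] [[0.161, -0.023, 0.987], [-0.977, 0.138, 0.163], [-0.14, -0.99, -0.0]]
```

View pics/w5.png

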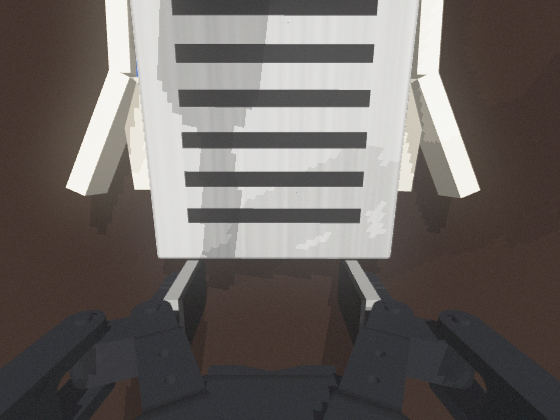

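View pics/sc5.png

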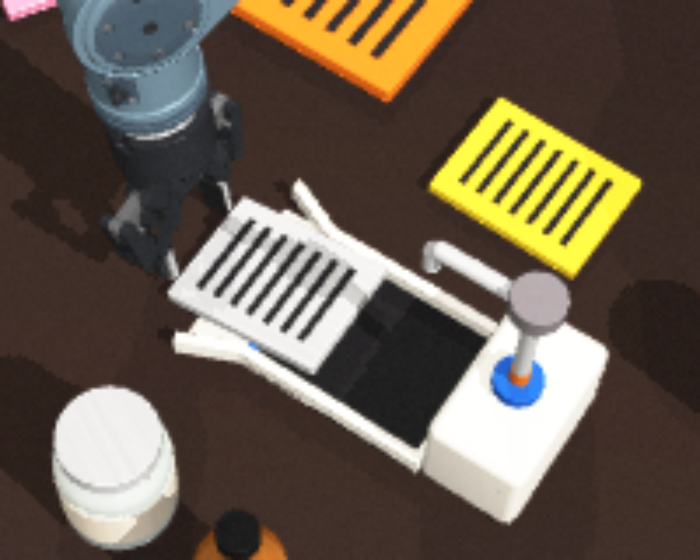

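Still centred between the funnel walls, and the plate is leading over the lip. I continue with the tips rising along the ramp.

```bash
python3 -m pendant '[-0.0013,0.0079,0,0,0,0,0.06, -0.0013,0.0079,0,0,0,0,0.06, -0.0013,0.0079,0,0,0,0,0.06, -0.0013,0.0079,0,0,0,0,0.06, -0.0013,0.0079,0.0002,0,0,0,0.06, -0.0013,0.0079,0.002,0,0,0,0.06, -0.0013,0.0079,0.0021,0,0,0,0.06, 0,0,0,0,0,0,0.06]'
python3 - <<'E'
from fit import *
d=np.load('d.npy');o=ctrl.get_obs();print(o['eef_pos'],np.degrees(toolyaw(o)[0]),toD(d,o['eef_pos']))
im=ctrl.camera('wrist');cv2.imwrite('pics/w6.png',im[:,:,::-1])
im=ctrl.camera('scene');cv2.imwrite('pics/sc6.png',cv2.resize(im[150:310,190:390,::-1],None,fx=3.5,fy=3.5))
E
```

```text
time_s: 11.72
eef_pos: [0.5762, 0.0348, 0.003]
eef_rot: [0.57, -0.506, 0.494, -0.418]
wrist_force: [-0.5, 0.7, 0.6]
opening: 0.7
[0.57624658 0.03480735 0.00297335] -80.64621571747857 [-1.06158169e-01  7.73289941e-05]
```

View pics/w6.png

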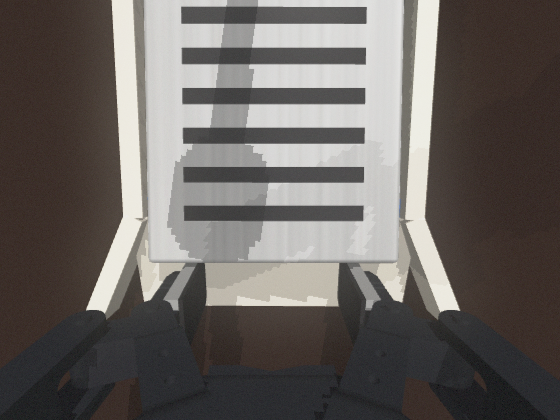

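View pics/sc6.png

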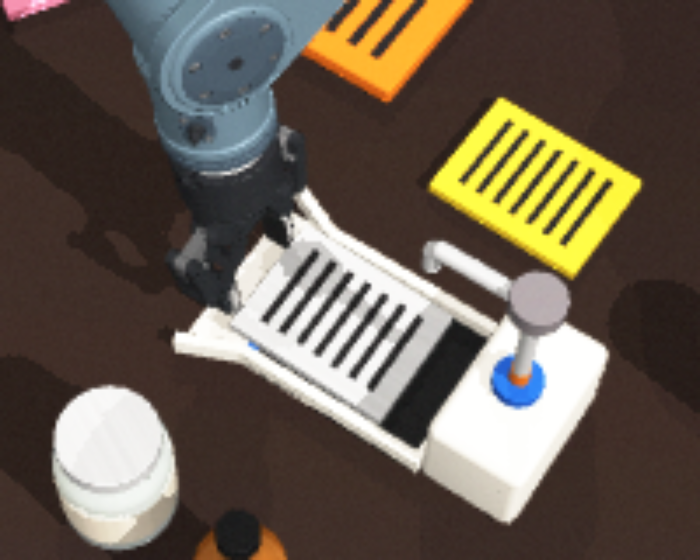

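```bash
python3 -m pendant '[-0.0013,0.0079,0.0022,0,0,0,0.06, -0.0013,0.0079,0.0021,0,0,0,0.06, -0.0008,0.005,0.0008,0,0,0,0.06, -0.0006,0.004,0,0,0,0,0.06, -0.0004,0.0025,0,0,0,0,0.06, 0,0,0,0,0,0,0.06]'
python3 - <<'E'
from fit import *
d=np.load('d.npy');o=ctrl.get_obs();print(o['eef_pos'],np.degrees(toolyaw(o)[0]),toD(d,o['eef_pos']))
im=ctrl.camera('wrist');cv2.imwrite('pics/w7.png',im[:,:,::-1])
im=ctrl.camera('scene');cv2.imwrite('pics/sc7.png',cv2.resize(im[150:310,190:390,::-1],None,fx=3.5,fy=3.5))
E
```

```text
time_s: 12.58
eef_pos: [0.5724, 0.0611, 0.0082]
eef_rot: [0.57, -0.506, 0.494, -0.419]
wrist_force: [-0.1, -0.1, 0.1]
opening: 0.703
[0.5723599  0.06114864 0.00816414] -80.69220165122411 [-0.07953524 -0.000358  ]
```

View pics/w7.png

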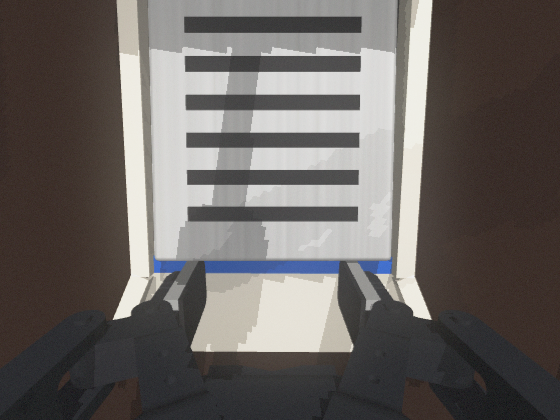

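View pics/sc7.png

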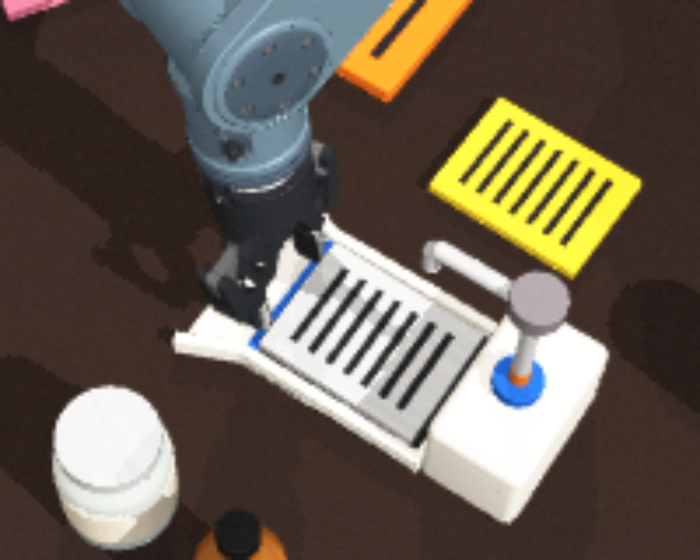

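```bash
python3 -m pendant '[-0.0003,0.0015,0,0,0,0,0.06, -0.0003,0.0015,0,0,0,0,0.06, 0,0,0,0,0,0,0.06]'
python3 - <<'E'
from fit import *
d=np.load('d.npy');o=ctrl.get_obs();print(o['eef_pos'],toD(d,o['eef_pos']))
im=ctrl.camera('wrist');cv2.imwrite('pics/w8.png',im[:,:,::-1])
E
```

```text
time_s: 13.05
eef_pos: [0.5719, 0.0638, 0.0082]
eef_rot: [0.57, -0.506, 0.494, -0.419]
wrist_force: [0.1, -0.7, 0.2]
opening: 0.7
[0.57193328 0.06382444 0.00823299] [-0.07682567 -0.00037085]
```

View pics/w8.png

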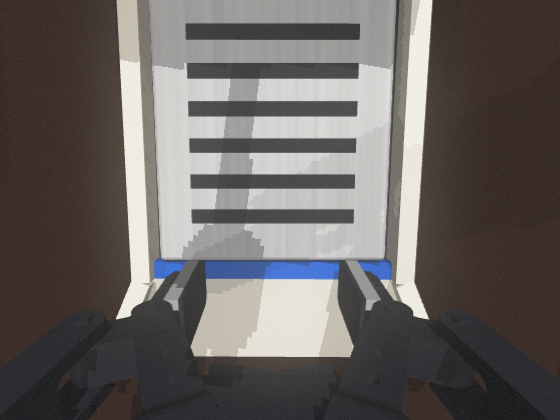

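The plate has dropped: its width in the view shrank to columns 161–386, and the full blue lip shows at rows 260–279. I back off, rise, close the fingers, straighten the tool and check from above.

```bash
python3 -m pendant '[0.0016,-0.01,0,0,0,0,0.06, 0.0016,-0.01,0.005,0,0,0,0.06, 0,0,0.05,0,0,0,0.06, 0,0,0.06,0,0,0,0, 0,0,0.06,0,0,0,0, 0,0,0.06,0,0,0,0, 0,0,0.06,0,0,0,0, 0,0,0.02,-1.97,-0.32,0,0, 0,0,0,-1.97,-0.32,0,0, 0,0,0,-1.97,-0.32,0,0, 0,0,0,-1.97,-0.32,0,0, 0,0,0,0,0,0,0]'
python3 - <<'E'
from fit import *
d=np.load('d.npy');o=ctrl.get_obs();M=Rq(o['eef_rot']);print(o['eef_pos'],toD(d,o['eef_pos']),M.round(3).tolist(),o['opening'])
im=ctrl.camera('wrist');cv2.imwrite('pics/w9.png',im[:,:,::-1])
print('delta to spout',toW(d,[.11,0])-o['eef_pos'][:2])
E
```

```text
time_s: 14.6
eef_pos: [0.5745, 0.0447, 0.3217]
eef_rot: [-0.539, 0.54, -0.458, 0.457]
wrist_force: [-0.1, 0.4, 0.5]
opening: -0.001
[0.57445514 0.0446575  0.32170421] [-0.0961479   0.00024811] [[0.163, -0.002, 0.987], [-0.987, -0.0, 0.163], [-0.0, -1.0, -0.002]] -0.0013744299274698632
delta to spout [-0.03317698  0.20346082]
```

View pics/w9.png

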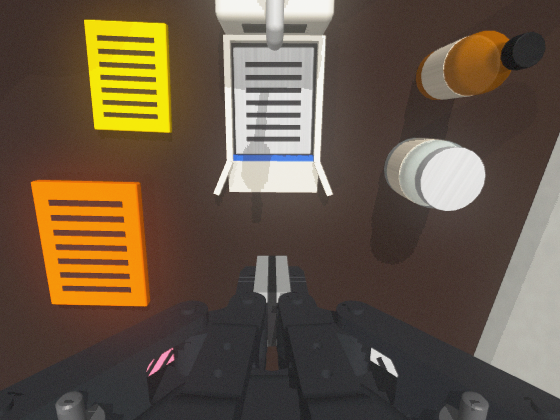

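The plate sits in the pocket with the lip fully visible. Now over to the spout cap.

```bash
python3 -m pendant '[-0.0083,0.051,0,0,0,0,0, -0.0083,0.051,0,0,0,0,0, -0.0083,0.051,0,0,0,0,0, -0.0083,0.0505,0,0,0,0,0, 0,0,-0.04,0,0,0,0, 0,0,-0.04,0,0,0,0, 0,0,0,0,0,0,0, 0,0,0,0,0,0,0]'
python3 - <<'E'
from fit import *
d=np.load('d.npy');o=ctrl.get_obs();print(o['eef_pos'],toD(d,o['eef_pos']),o['q'].round(2))
for n,(x,y) in dict(scene=(340,240),side=(262,145)).items():
    im=ctrl.camera(n);cv2.imwrite(f'pics/{n}10.png',cv2.resize(im[max(0,y-70):y+70,x-90:x+90,::-1],None,fx=4,fy=4))
E
```

```text
time_s: 15.65
eef_pos: [0.5427, 0.2473, 0.2446]
eef_rot: [0.539, -0.538, 0.458, -0.458]
wrist_force: [0.5, 0.5, 0.8]
opening: 0.002
[0.54273007 0.24725486 0.2446296 ] [ 0.10891257 -0.00129271] [0.23 0.22 1.54 0.   1.39 0.07]
```

View pics/scene10.png

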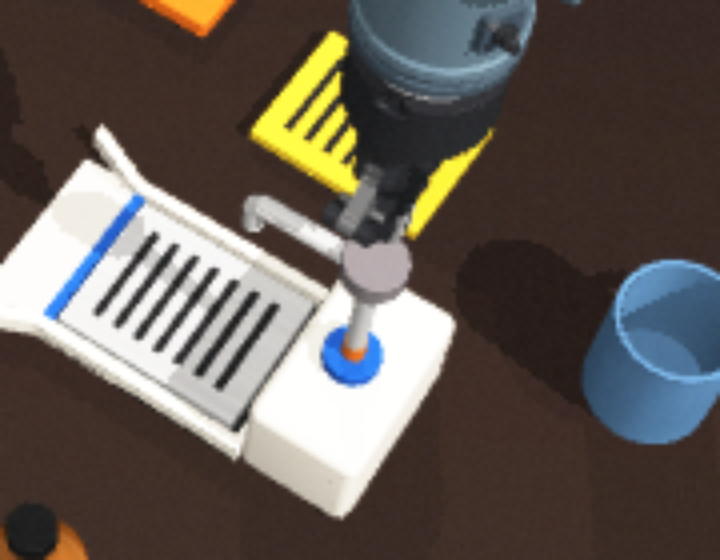

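View pics/side10.png

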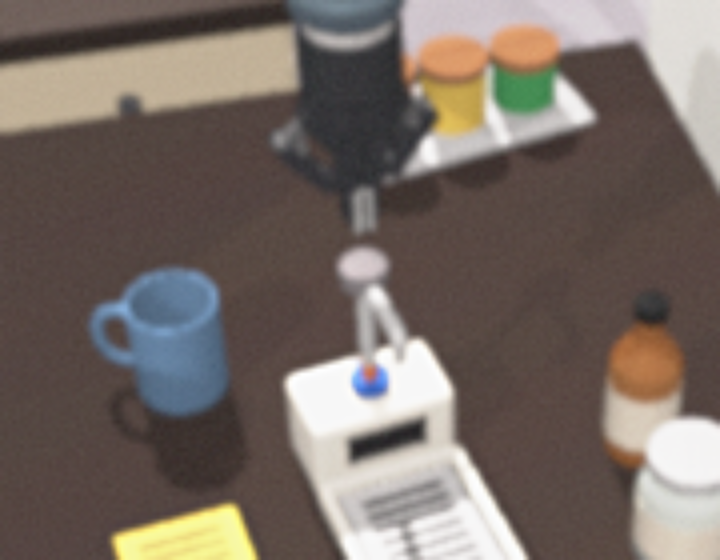

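Both views put the closed fingertips over the cap (scene crop 375,265; side crop 362,265). I press down in small steps.

```bash
python3 -m pendant '[-0.001,0,-0.015,0,0,0,0, 0,0,-0.012,0,0,0,0, 0,0,-0.004,0,0,0,0, 0,0,-0.004,0,0,0,0, 0,0,0,0,0,0,0]'; python3 -m pendant '[0,0,-0.003,0,0,0,0, 0,0,-0.003,0,0,0,0, 0,0,-0.003,0,0,0,0, 0,0,0,0,0,0,0]';python3 -m pendant '[0,0,-0.002,0,0,0,0, 0,0,-0.002,0,0,0,0, 0,0,0,0,0,0,0]'
```

```text
time_s: 16.38
eef_pos: [0.541, 0.2474, 0.2082]
eef_rot: [0.539, -0.539, 0.458, -0.458]
wrist_force: [0.3, 0.4, -0.8]
opening: -0.001
time_s: 16.88
eef_pos: [0.5413, 0.2475, 0.2004]
eef_rot: [0.539, -0.539, 0.457, -0.458]
wrist_force: [-1.9, -1.1, 5.5]
opening: 0.001
time_s: 17.25
eef_pos: [0.5413, 0.2475, 0.1966]
eef_rot: [0.539, -0.538, 0.457, -0.458]
wrist_force: [-3.2, -1.2, 5.8]
opening: 0.0
```

```bash
python3 -m pendant '[0,0,-0.002,0,0,0,0, 0,0,-0.0015,0,0,0,0, 0,0,0,0,0,0,0]'; python3 -m pendant '[0,0,-0.001,0,0,0,0, 0,0,0,0,0,0,0]';python3 -m pendant '[0,0,-0.001,0,0,0,0, 0,0,0,0,0,0,0]'
```

```text
time_s: 17.62
eef_pos: [0.5413, 0.2475, 0.1932]
eef_rot: [0.539, -0.538, 0.457, -0.458]
wrist_force: [-3.0, -1.3, 7.3]
opening: 0.0
time_s: 17.88
eef_pos: [0.5414, 0.2475, 0.193]
eef_rot: [0.539, -0.538, 0.457, -0.458]
wrist_force: [-4.8, -2.5, 12.0]
opening: -0.003
time_s: 18.12
eef_pos: [0.5414, 0.2475, 0.1929]
eef_rot: [0.54, -0.538, 0.457, -0.458]
wrist_force: [-7.7, -2.2, 15.8]
opening: -0.001
```

It is bottomed: z stops at 0.193, the given home height, while the force climbs. One more millimetre, then I retreat and check.

```bash
python3 -m pendant '[0,0,-0.001,0,0,0,0, 0,0,0,0,0,0,0]'; python3 -m pendant '[0,0,0.01,0,0,0,0, 0,0,0.04,0,0,0,0, 0,0,0.06,0,0,0,0, -0.06,0,0.01,0,0,0,0, -0.06,0,0,0,0,0,0, -0.06,0,0,0,0,0,0, 0,0,0,0,0,0,0, 0,0,0,0,0,0,0]'
python3 - <<'E'
from fit import *
d=np.load('d.npy')
for n,(x,y) in dict(scene=(310,245),side=(275,175)).items():
    im=ctrl.camera(n); c=cam(n); cv2.imwrite(f'pics/{n}11.png',cv2.resize(im[y-75:y+75,x-100:x+100,::-1],None,fx=4,fy=4))
    for s in ctrl.silhouettes('plate',n):
        ctr=back(c,[np.argwhere(s['mask'])[:,::-1].mean(0)],.016)[0][:2]
        if np.hypot(*(ctr-d[:2]))<.04:
            P=[PL[0]+[0,0,.004]]; q,e=fit([(c,s['mask'])],P,[d[0],d[1],d[2]]); print(n,'plate in D',toD(d,q),q[2]-d[2],e,s['score'])
    for t in('mug','soap','jar'):
        for s in ctrl.silhouettes(t,n)[:1]: print(n,t,s['bbox'],round(s['score'],2))
    im2=cv2.resize(im[:,:,::-1],None,fx=4,fy=4)
    for z in(4,16): cv2.polylines(im2,[cv2.convexHull((proj(c,xf(d,box(-65,65,-50,50,z,z+.01)))*4+2).astype(np.float32)).astype(int)],True,(0,0,255),1)
    cv2.imwrite(f'pics/{n}12.png',im2[4*y-300:4*y+300,4*x-400:4*x+400])
E
```

```text
time_s: 18.38
eef_pos: [0.5415, 0.2475, 0.1929]
eef_rot: [0.54, -0.538, 0.457, -0.458]
wrist_force: [-10.4, -3.8, 21.6]
opening: 0.001
time_s: 19.38
eef_pos: [0.3613, 0.2475, 0.3093]
eef_rot: [0.54, -0.538, 0.457, -0.458]
wrist_force: [-0.2, 0.4, 0.1]
opening: 0.004
scene plate in D [-0.00334487  0.00079967] -0.0044944106497906144 0.04462089018116755 0.96
scene mug [238.3, 204.3, 363.9, 298.5] 0.44
scene soap [243.4, 297.1, 274.2, 334.0] 0.72
scene jar [202.9, 262.4, 243.6, 308.1] 0.79
side plate in D [ 0.00038276 -0.00039963] 0.016356892550142277 0.09877734877734878 0.96
side mug [193.6, 143.5, 231.1, 179.2] 0.75
side soap [321.7, 148.9, 342.4, 194.3] 0.92
side jar [329.5, 179.4, 357.6, 219.9] 0.84
```

View pics/scene12.png

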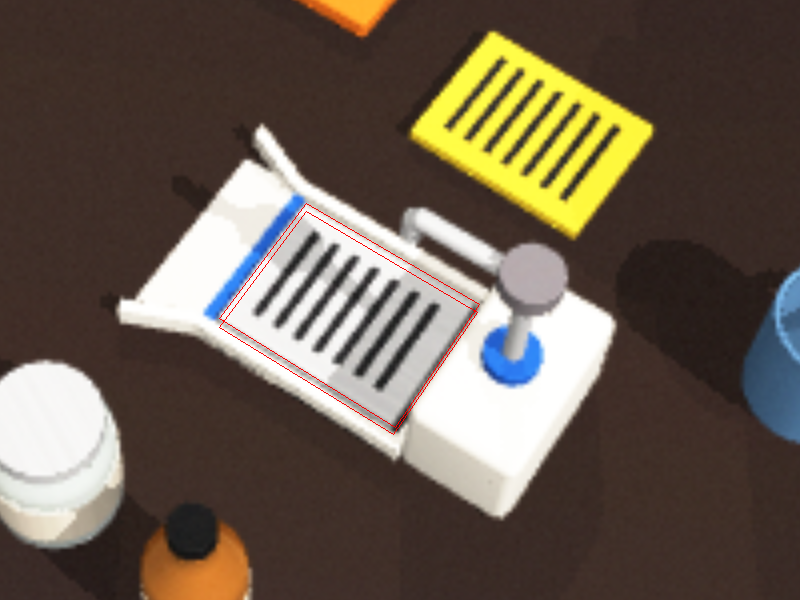

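View pics/side12.png

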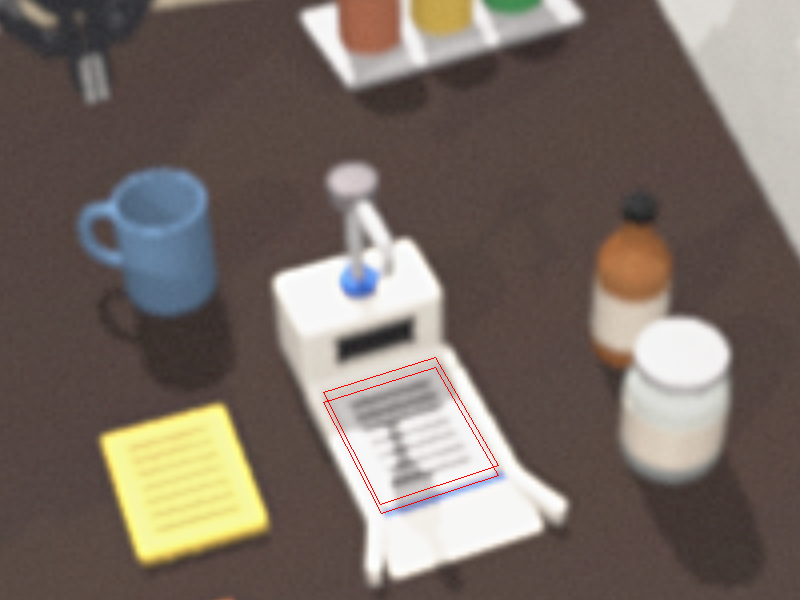

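The orange band is gone and the plate fits the home outline. I still need to rule out the trailing edge hanging on the lip, so I compute the expected edge width and rows in the close wrist views for dropped and not dropped.

```bash
python3 - <<'E'
from fit import *
d=np.load('d.npy')
o=dict(eef_pos=np.array([.5719,.0638,.0082]),eef_rot=np.array([.57,-.506,.494,-.419])/np.linalg.norm([.57,-.506,.494,-.419]))
c=cam('wrist',o)
for xt,z in((-.0665,.016),(-.0665,.024),(-.069,.024),(-.069,.016)):
    print(xt,z,proj(c,np.array([[*toW(d,[xt,s*.05]),z] for s in(1,-1)])).round(0).tolist())
print('lip',proj(c,np.array([[*toW(d,[x,y]),.012] for x in(-.077,-.069) for y in(.054,-.054)])).round(0).tolist())
E
```

```text
-0.0665 0.016 [[159.0, 259.0], [385.0, 259.0]]
-0.0665 0.024 [[153.0, 264.0], [392.0, 264.0]]
-0.069 0.024 [[153.0, 270.0], [391.0, 270.0]]
-0.069 0.016 [[159.0, 265.0], [385.0, 265.0]]
lip [[154.0, 279.0], [390.0, 279.0], [154.0, 262.0], [391.0, 262.0]]
```

The observed edge (columns 161–386, row 260) matches the dropped case (159–385, row 259) and not the one on the lip (153–392, row 264). The arm is clear, so I hand in.

```bash
python3 -c "
from bench import ctrl
print(ctrl.hand_in(), ctrl.get_obs()['time_s'])"
```

```text
the job is handed in; nothing more can be done
the job is handed in; nothing more can be done
```

The plate is in the pocket and the spout is bottomed. I handed the job in at about 20 s of the 72 s allowed, and no verdict was reported.

**Plate:** I pushed the small white plate with two spread fingers along an arc to square it up, then up the ramp and over the lip. It dropped into the pocket.
- **Position:** the scene view puts it at x −3.3 mm, y +0.8 mm from the pocket's centre. The side view puts it at +0.4 mm, −0.4 mm. They differ by almost 4 mm in x, but both are within the 7 mm limit.
- **Angle:** the two views read −0.004 and +0.016 rad, against a limit of 0.12.
- **Flatness:** in the close wrist view the trailing edge sat where a plate dropped flat should show. It did not match a plate hanging on the lip.

**Spout:** I pressed the cap down with closed fingers. It stopped at z = 0.193 m, the given home height, while the force rose to about 22 N upwards. The orange band is no longer visible.

**Bystanders:** the mug, soap bottle and jar are standing and appear unmoved. One check failed: in the last scene view the detector took the dispenser for the mug. The side view's outline and the pictures show the mug in its place.

The arm was clear of everything, at z = 0.31 m, when I handed in.

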